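# Clamp the bench lamp's tube with its U-bolt

### The job

On the cigar roller's bench, fasten the lamp's tube to its bracket: take the steel U-bolt with the red grip out of its wooden rest, pass its two legs around the tube and down through both holes of the bracket's brass plate, and press it fully home, so that its bend sits on the tube, then let go. Feel for the holes gently, never forcing the bolt against the bracket, and leave the spare brass U-bolt and the other loose things where they are.

Things in the scene. Friction and masses are not known exactly. Their poses are not given: they have to be found in the camera images.
- ubolt: Steel U-bolt of 8 mm bar, 80 to 160 g, two parallel legs with blunt ends, centres 34 mm apart. Origin: middle of the inside of the bend, the spot that sits on the tube. Own z points up; the legs lie at y = +-17 mm and end 46 mm below the origin; own x is square to the plane of the U. It starts standing legs down in its wooden rest. Either way round is right.
- grip (a point): Centre of the U-bolt's flat red grip, which stands on top of the bend: 12 mm thick (U-bolt's x), 30 mm wide (y), 31 mm high, from 4 mm to 35 mm above the U-bolt's origin; this point is 20 mm above that origin.
- rest: Fixed wooden block, 60 (x) x 85 (y) x 36 mm high, origin under its centre, with two upright 10 mm square holes at y = +-17 mm, 30 mm deep, in which the U-bolt stands loosely; lift it 40 mm to be clear.
- bracket: Fixed grey lamp bracket, foot 160 (x) x 100 (y) mm, origin under its centre, z up. It carries the lamp's tube along its x axis, on two supports 60 mm high at x = +-71 mm, 14 mm thick. From the tube's +x end a thin gooseneck rises to 260 mm above the table, ending in a lamp head near x = +350 mm.
- tube_top (a point): Point on the top line of the lamp's level steel tube, above the bracket's centre, 72 mm above the table; axes as the bracket's. The tube is 20 mm thick and runs along x from -90 to +142 mm from here. With the U-bolt home its origin is at this height and up to 18 mm along x from here, straight above the two holes.
- plate_mid (a point): Point of the bracket, on the top face of its level brass plate (90 x 86 x 10 mm), 22 mm below tube_top; axes as the bracket's. The plate has two 10 mm square through holes, at y = +-17 mm, either side of the tube. It was screwed tight anywhere from -18 to +18 mm along x: so the holes' x is not measured and must be seen or felt. It does not move.
- jaws (a point): Point of the bracket below the plate: under each hole a sprung rubber jaw grips the leg. From when the leg ends are about 13 mm below the plate's top until home, pushing takes some 2 to 8 N; let go early, the bolt stays part way. It stops hard when the bend meets the tube. There is 32 mm of free space below the plate.
- spare: Spare brass U-bolt with a black grip, too narrow for the tube (16 mm between its 8 mm legs), otherwise alike, standing in a second wooden rest like the first. Not used.
- bottle: Clear plastic bottle, 60 mm across, 150 mm high, origin under its centre. Bystander.
- mug: White mug, 80 mm across, 85 mm high, origin under its centre. Bystander.
- paste_jar: Blue ceramic pot, 56 mm across, 50 mm high, origin under its centre. Bystander.
- mould: Wooden cigar mould, 100 x 280 x 29 mm high, origin under its centre. Bystander.
- screwdriver: Screwdriver lying on the table. Bystander.
- nut_tray: Small yellow divided tray, 120 x 160 x 30 mm, origin under its centre. Bystander.

How it is judged:
By the outcome, as a careful person would: the job done as asked, in the order asked, and still so for the second after the job is handed in, with the robot touching nothing.
It also fails if it takes over 72 s, if anything falls off the work surface, if the arm or the gripper's body presses on something with over 40 N, if the wrist force passes 120 N, or if a joint passes its speed limit or range.

### The arm

A 6-joint arm with a two-finger parallel gripper is mounted at the origin on the work surface. World frame = base frame: x ahead of the robot, y to its left, z up, the work surface at z = 0. Lengths are in m, angles in rad, forces in N, time in s.
With the tool pointing down it reaches from about 0.375 to 0.9 m from the base axis. Payload 3.1 kg.
Tool frame: the origin (TCP) lies between the finger pads; the fingertips stand 8 mm ahead of it and the grasp point (between the pads) lies 11 mm behind it; z points along the fingers, x is the direction in which the jaws open and shut, and the axes are right-handed (so a half turn about z gives the same grasp; the last joint's range is limited). The gripper opens to 87 mm and grips with 3 to 60 N. Pads are 19 mm wide; open, the fingers measure 117 mm over their backs; the gripper's body (75 mm by 190 mm) begins 51 mm behind the grasp point.
Start: joints at [1.159, 0.527, 1.433, -0, 1.181, -0.178], TCP at [0.144, 0.608, 0.231] pointing down, gripper open.
Joint ranges: [-3.08, 3.08], [-0.75, 2.2], [0.22, 2.44], [-1.43, 4.57], [0, 2.65], [-2.85, 2.85]. Speed limits (rad/s): [2.79, 2.79, 3.14, 3.14, 3.14, 3.14].

### API

Orientations are given as a unit quaternion [x, y, z, w].
In Python, from workcell import robot gives the robot as it stands. The module is installed in compiled form; this text tells all that it offers.
- The arm moves only by the tool carry_out, never from a script. Its argument "deltas" is a list that holds one entry, the list of rows, each a list of 7 numbers: the shift along the tool's x, y, z in mm, then the turn, a rotation vector about the tool's x, y, z in rad, then the closure, from -1 (fully open) to 1 (shut). A call has 1 to 5 rows; each row is the pose to reach, as a shift and turn from the pose commanded when the call began, along the tool's axes at that moment; what a row does not reach only later rows make up. A row lasts 1/10 s, in which the tool goes at most 50 mm and 8.59 degrees, less where a joint would pass 70% of its speed; a pose out of reach is approached as far as the arm can. A call with a gripper value outside its range is refused whole. The fingers move at their own pace and stop on an object; "newtons" is the grip in N (left out, the last holds). Time passes only in rows, so rows that repeat a pose let the fingers close. It gives the time, the measured TCP pose, the force and the opening at its end, in the units of the state.
- robot.state(): the state, without advancing time (a new reading comes with each control period).
- robot.read_camera(name): name is "scene" or "top" or "wrist"; returns a dict with "frame" (400x640x3 uint8, red, green, blue), "range_z" (400x640 float32, m along the optical axis (not along the pixel's ray), 0 where there is no reading), "intrinsics" (3x3 intrinsics, pixels), "eye" and "orientation" of the camera in the world. Camera axes: x right, y down, z forward; pixel columns grow to the right and rows downward; lengths in m; the calibration is good to about 2 mm. A picture is of the moment at which its call begins.
- robot.close_job(): hands the job in, once; it reports no verdict.
The state is a dict: "time_s": time; "joint_positions": joint angles; "qvel": joint speeds; "joint_efforts": joint torques, N m; "tool_pos": TCP position; "tcp_rot": TCP orientation; "ft_force": force on the tool from outside, world axes, zero at the start; "ft_torque": the same for the moment, N m; "grip_width": opening from 0.0 (shut) to 1.0 (fully open).
Only numpy, scipy, OpenCV 4.12 (cv2) and the standard library are available. Lean on these libraries where they do the work, as an engineer would, in place of code of your own. Each camera call takes 0.05 s, during which the arm holds its last target. There are 200 camera calls.

## Working session

There is one attempt and no reset: what is moved stays moved. The work goes in short steps, Python scripts to look and compute and a tool call to move; the robot and the scene stay as the last step left them, time stands still between calls to the robot, and variables do not carry over. Pictures are saved under pics/ and viewed, about 8 in all and at most 12, crops included, and the job is handed in when it is done.

Besides the shell and the picture viewer there is one more tool, called after "Call:" as name(argument=value, ...) on one line, values as JSON. carry_out: Moves the arm, as the interface text tells. Its arguments: {"type":"object","properties":{"deltas":{"type":"array","items":{"type":"array","items":{"type":"array","items":{"type":"number"}}}},"newtons":{"type":"number"}},"required":["deltas"]}

```bash
mkdir -p pics
cat > h.py <<'E'
import numpy as np, cv2
from scipy.spatial.transform import Rotation as R
from workcell import robot
def cam(n):
    c=robot.read_camera(n); K=np.array(c["intrinsics"]); o=c["orientation"]
    o=np.array(o); M=R.from_quat(o).as_matrix() if o.size==4 else o
    c["K"]=K;c["M"]=M;c["e"]=np.array(c["eye"]);return c
def ray(c,u,v):
    return c["M"]@np.linalg.solve(c["K"],np.array([u,v,1.]))
def onplane(c,u,v,z):
    d=ray(c,u,v); return c["e"]+d*(z-c["e"][2])/d[2]
def cloud(c):
    v,u=np.mgrid[0:400,0:640]; p=np.stack([u,v,np.ones_like(u)],-1).reshape(-1,3)@np.linalg.inv(c["K"]).T
    return ((p*c["range_z"].reshape(-1,1))@c["M"].T+c["e"]).reshape(400,640,3)
def proj(c,p):
    q=c["K"]@(c["M"].T@(np.array(p)-c["e"])); return q[:2]/q[2]
def save(c,n): cv2.imwrite("pics/"+n,c["frame"][:,:,::-1])
E
python3 - <<'E'
from h import *
for n in ["scene","top","wrist"]:
    c=cam(n); save(c,n+"1.png"); np.savez(n+"1.npz",frame=c["frame"],r=c["range_z"],K=c["K"],M=c["M"],e=c["e"])
    print(n,c["e"].round(3),c["M"].round(3).tolist(),c["K"][0,0])
s=robot.state();print(s)
E
```

```text
scene [ 1.016 -0.923  1.227] [[0.895, 0.339, -0.291], [0.447, -0.684, 0.577], [-0.004, -0.646, -0.763]] 501.6660936639038
top [ 0.412 -0.025  1.485] [[0.008, -0.994, 0.112], [-1.0, -0.009, -0.005], [0.006, -0.112, -0.994]] 474.9929587571705
wrist [0.073 0.624 0.384] [[0.23, 0.938, 0.259], [0.973, -0.221, -0.063], [-0.002, 0.267, -0.964]] 302.0994699926888
{'time_s': 0.15, 'joint_positions': array([ 1.15952018e+00,  5.28239504e-01,  1.43362213e+00, -4.71690915e-06,
        1.18135395e+00, -1.78521027e-01]), 'qvel': array([-0.00351613, -0.00373103, -0.00336555,  0.0014312 ,  0.00061913,
       -0.00194234]), 'joint_efforts': array([ 7.07034978e-04, -4.40429986e+01, -1.76842797e+01,  6.33956585e-02,
        5.53193770e-02, -1.06182956e-04]), 'tool_pos': array([0.1439271 , 0.60764494, 0.22979996]), 'tcp_rot': array([ 7.84428667e-01,  6.20218516e-01, -7.14763246e-04,  3.84177694e-04]), 'ft_force': array([-0.93109086, -0.09655629, -0.08569835]), 'ft_torque': array([-0.00300413, -0.00817008,  0.01404632]), 'grip_width': 1.0036722772462714}
```

View pics/top1.png

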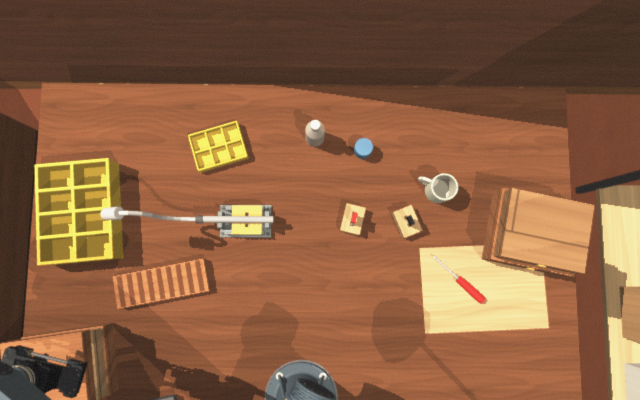

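View pics/scene1.png

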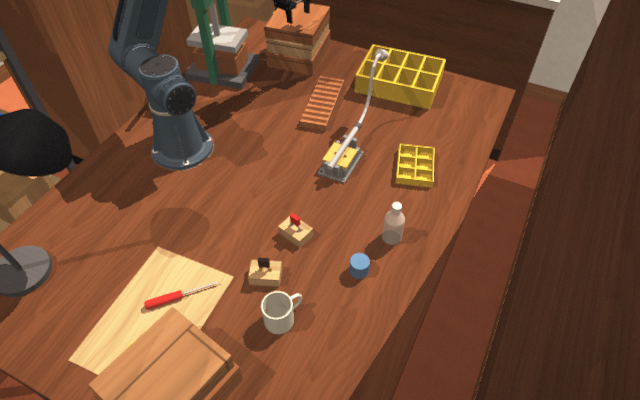

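The top view shows the red grip at (353,218), the spare's black grip at (407,220) and the bracket at (245,221), with its tube running left to right and the gooseneck leaving left. The scene view agrees. Next I'll measure them.

Run:
```python
from h import *
def load(n):
    f=np.load(n+"1.npz"); return dict(frame=f["frame"],range_z=f["r"],K=f["K"],M=f["M"],e=f["e"])
def sub(c,m,name):
    P=cloud(c)[m]; print(name,len(P),P.mean(0).round(4),P.min(0).round(3),P.max(0).round(3))
    q=cv2.minAreaRect(P[:,:2].astype(np.float32)*1000);print("  rect",np.round(q[0],1),np.round(q[1],1),round(q[2],1))
for n,box in [("top",(330,195,375,245)),("scene",(270,205,320,250))]:
    c=load(n); h=cv2.cvtColor(c["frame"],cv2.COLOR_RGB2HSV).astype(int); P=cloud(c)
    b=np.zeros((400,640),bool); x0,y0,x1,y1=box; b[y0:y1,x0:x1]=1
    red=b&((h[...,0]<6)|(h[...,0]>174))&(h[...,1]>180)&(h[...,2]>110)&(P[...,2]>.04); sub(c,red,n+" red")
    sub(c,b&(abs(P[...,2]-.036)<.006),n+" rest top")
for n,box in [("top",(150,190,290,255)),("scene",(310,120,370,190))]:
    c=load(n); P=cloud(c); h=cv2.cvtColor(c["frame"],cv2.COLOR_RGB2HSV).astype(int)
    b=np.zeros((400,640),bool); x0,y0,x1,y1=box; b[y0:y1,x0:x1]=1
    sub(c,b&(abs(P[...,2]-.05)<.004)&(h[...,0]>20)&(h[...,0]<35)&(h[...,1]>110),n+" plate")
    sub(c,b&(P[...,2]>.066)&(P[...,2]<.08),n+" tube")
    sub(c,b&(P[...,2]>.004)&(P[...,2]<.022),n+" foot")
c=load("top");i=cv2.resize(c["frame"][180:270,150:380],None,fx=3.4,fy=3.4,interpolation=cv2.INTER_CUBIC);cv2.imwrite("pics/crop.png",i[:,:,::-1])
```

```text
top red 4 [ 0.5296 -0.1522  0.0832] [ 0.523 -0.154  0.076] [ 0.546 -0.151  0.09 ]
  rect [ 534.3 -151.4] [23.4  2.4] 8.6
top rest top 456 [ 0.5367 -0.1534  0.0359] [ 0.49 -0.19  0.03] [ 0.582 -0.116  0.042]
  rect [ 537.6 -154. ] [59.9 85.1] 76.6
scene red 75 [ 0.5384 -0.157   0.0803] [ 0.522 -0.163  0.06 ] [ 0.553 -0.147  0.092]
  rect [ 537.6 -154.4] [14.5 31.8] 80.0
scene rest top 393 [ 0.5415 -0.1609  0.0361] [ 0.489 -0.193  0.03 ] [ 0.585 -0.123  0.042]
  rect [ 537.5 -154.2] [65.3 88. ] 77.2
top plate 445 [0.53   0.1683 0.0499] [0.489 0.124 0.046] [0.572 0.213 0.054]
  rect [530.7 168.4] [82.6 89. ] 0.5
top tube 484 [0.5307 0.2237 0.071 ] [0.516 0.089 0.066] [0.541 0.371 0.08 ]
  rect [528.7 230. ] [281.5  24.2] 89.7
top foot 1065 [0.5254 0.2289 0.0073] [0.425 0.04  0.004] [0.628 0.478 0.022]
  rect [526.4 259. ] [200.4 436.4] 0.5
scene plate 269 [0.5328 0.1688 0.0502] [0.487 0.125 0.046] [0.572 0.217 0.054]
  rect [529.9 170.8] [85.1 91.5] 0.2
scene tube 266 [0.5323 0.2034 0.071 ] [0.521 0.086 0.066] [0.542 0.34  0.08 ]
  rect [531.4 213. ] [ 21.8 253.1] 0.0
scene foot 677 [0.5124 0.1942 0.0088] [0.347 0.031 0.004] [0.661 0.417 0.022]
  rect [509.6 221.8] [216.3 342.9] 26.5
```

Call:
carry_out(deltas=[[[-18,24,0,0,0,0,-1],[-45,60,0,0,0,0,-1],[-72,96,0,0,0,0,-1],[-99,132,0,0,0,0,-1],[-126,168,0,0,0,0,-1]]])

```text
time_s: 0.65
tool_pos: [0.2792, 0.4453, 0.2304]
tcp_rot: [0.784, 0.62, -0.0, 0.0]
ft_force: [1.1, 0.0, -0.6]
grip_width: 1.003
```

Call:
carry_out(deltas=[[[-27,36,0,0,0,0,-1],[-54,72,0,0,0,0,-1],[-81,108,0,0,0,0,-1],[-108,144,0,0,0,0,-1],[-135,180,0,0,0,0,-1]]])

```text
time_s: 1.15
tool_pos: [0.4233, 0.2723, 0.2305]
tcp_rot: [0.784, 0.62, -0.0, -0.0]
ft_force: [0.6, 0.5, 0.5]
grip_width: 1.001
```

Call:
carry_out(deltas=[[[-27,36,0,0,0,0,-1],[-54,72,0,0,0,0,-1],[-81,108,0,0,0,0,-1],[-81,108,0,0,0,0,-1]]])

```text
time_s: 1.55
tool_pos: [0.5135, 0.166, 0.2306]
tcp_rot: [0.786, 0.618, 0.001, 0.002]
ft_force: [0.1, -0.3, 0.3]
grip_width: 1.002
```

Run:
```python
from h import *
c=cam("wrist"); save(c,"w2.png"); np.savez("wrist2.npz",frame=c["frame"],r=c["range_z"],K=c["K"],M=c["M"],e=c["e"])
s=robot.state();print(s["tool_pos"],s["tcp_rot"],s["time_s"],c["e"])
```

```text
[0.51077502 0.16798514 0.23028281] [7.85890917e-01 6.18365106e-01 1.80061923e-04 1.71980406e-04] 1.6 [0.44234543 0.18307974 0.38486139]
```

View pics/w2.png

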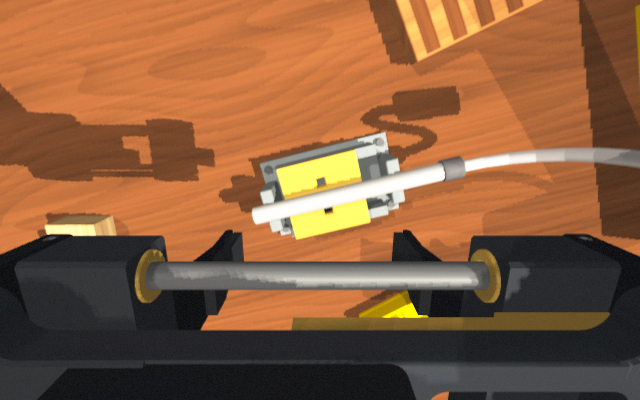

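The wrist view shows the brass plate (yellow) around (320,195). Its two holes are the dark spots near (321,182) and (328,210), either side of the tube. I'll measure them.

Run:
```python
from h import *
f=np.load("wrist2.npz"); c=dict(frame=f["frame"],range_z=f["r"],K=f["K"],M=f["M"],e=f["e"])
h=cv2.cvtColor(c["frame"],cv2.COLOR_RGB2HSV).astype(int); P=cloud(c)
b=np.zeros((400,640),bool); b[140:245,240:470]=1
def rect(m,z,name):
    v,u=np.nonzero(m); Q=np.array([onplane(c,a,d,z)[:2]*1000 for a,d in zip(u,v)],np.float32)
    q=cv2.minAreaRect(Q); print(name,len(Q),np.round(q[0],1),np.round(q[1],1),round(q[2],1),"mean",Q.mean(0).round(1)); return Q
yel=b&(h[...,0]>20)&(h[...,0]<35)&(h[...,1]>120)&(abs(P[...,2]-.05)<.005)
rect(yel,.05,"plate"); print("plate depth z",np.median(P[yel][:,2]))
for cx,cy in [(321,182),(328,210)]:
    m=np.zeros_like(b); m[cy-7:cy+8,cx-8:cx+9]=1
    g=c["frame"].astype(int); Q=rect(m&(h[...,2]<110)&(g.max(2)-0<110),.05,"hole"); print(Q.min(0),Q.max(0))
t=b&(P[...,2]>.064)&(P[...,2]<.075)&(h[...,1]<60)
T=P[t]; print("tube pts",len(T),T.min(0),T.max(0)); 
for y0 in np.arange(.08,.32,.03):
    S=T[abs(T[:,1]-y0)<.015]
    if len(S)>5: print(y0.round(3),len(S),S[:,0].min().round(4),S[:,0].max().round(4),S[:,2].max().round(4))
i=cv2.resize(c["frame"][135:245,240:400],None,fx=5,fy=5,interpolation=cv2.INTER_NEAREST);cv2.imwrite("pics/crop2.png",i[:,:,::-1])
```

```text
plate 4107 [530.2 169.4] [86.9 89.9] 0.3 mean [527.2 169.9]
plate depth z 0.050277026852561524
hole 4 [511.4 167.9] [4.  6.5] 32.0 mean [511.7 168.1]
[510.0833  166.19658] [514.8413  171.68529]
hole 23 [547.3 170.2] [3.5 7.9] 1.1 mean [547.3 170.2]
[545.5061 166.2846] [549.15155 174.15942]
tube pts 3720 [0.5178039  0.08904928 0.06400949] [0.53983676 0.32834264 0.07488818]
0.08 87 0.5214 0.5386 0.073
0.11 443 0.5211 0.5398 0.0738
0.14 439 0.5207 0.5386 0.0737
0.17 458 0.5205 0.539 0.0742
0.2 464 0.5203 0.5385 0.0734
0.23 478 0.5201 0.5391 0.0741
0.26 486 0.5202 0.5385 0.0737
0.29 529 0.5182 0.5387 0.0748
```

View pics/crop2.png

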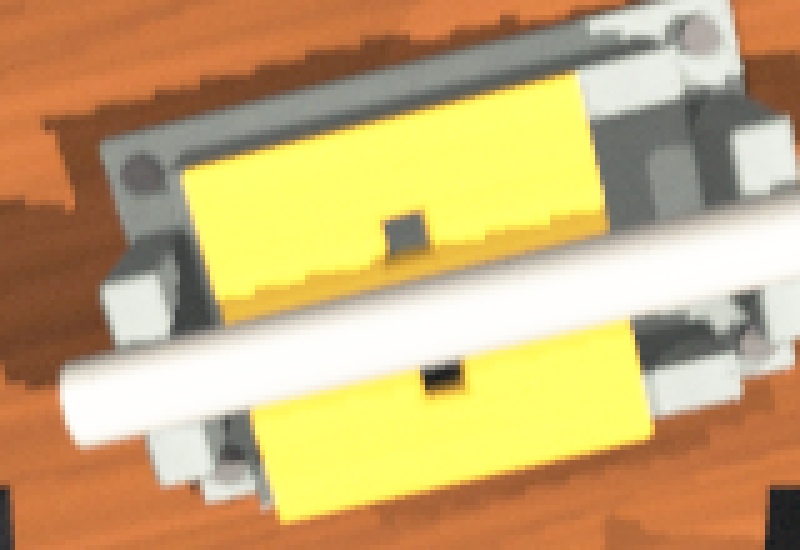

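Call:
carry_out(deltas=[[[-30,8,0,0,0,0,-1],[-73,19,5,0,0,0,-1],[-116,30,10,0,0,0,-1],[-160,42,20,0,0,0,-1],[-203,53,30,0,0,0,-1]]])

```text
time_s: 2.1
tool_pos: [0.5129, -0.0396, 0.2004]
tcp_rot: [0.784, 0.621, 0.0, -0.0]
ft_force: [1.1, 0.0, -0.1]
grip_width: 1.0
```

Call:
carry_out(deltas=[[[-43,11,5,0,0,0,-1],[-80,21,10,0,0,0,-1],[-110,29,10,0,0,0,-1],[-110,29,10,0,0,0,-1],[-110,29,10,0,0,0,-1]]])

```text
time_s: 2.6
tool_pos: [0.5159, -0.1523, 0.1903]
tcp_rot: [0.785, 0.62, -0.0, -0.001]
ft_force: [-0.1, 0.6, -0.4]
grip_width: 0.998
```

Run:
```python
from h import *
c=cam("wrist"); save(c,"w3.png"); np.savez("wrist3.npz",frame=c["frame"],r=c["range_z"],K=c["K"],M=c["M"],e=c["e"])
s=robot.state();p=s["tool_pos"];Rm=R.from_quat(s["tcp_rot"]).as_matrix();print(p,s["tcp_rot"],s["time_s"],c["e"])
h=cv2.cvtColor(c["frame"],cv2.COLOR_RGB2HSV).astype(int); P=cloud(c)
b=np.zeros((400,640),bool); b[120:300,200:440]=1
red=b&((h[...,0]<6)|(h[...,0]>174))&(h[...,1]>180)&(h[...,2]>90)
Q=P[red]; z=Q[:,2]; print("red",len(Q),Q.min(0),Q.max(0))
top=Q[z>.083]; q=cv2.minAreaRect((top[:,:2]*1000).astype(np.float32)); print("top",len(top),q,np.median(top[:,2]))
m=b&(abs(P[...,2]-.036)<.004); q=cv2.minAreaRect((P[m][:,:2]*1000).astype(np.float32)); print("rest",q)
```

```text
[ 0.51581417 -0.15155512  0.19032609] [ 7.84200400e-01  6.20506766e-01 -9.10786821e-05 -1.03802461e-03] 2.65 [ 0.44552239 -0.13599586  0.34492427]
red 488 [ 0.44552239 -0.16214649  0.06051049] [ 0.55178761 -0.13599586  0.34492427]
top 407 ((498.7786865234375, -144.7357635498047), (10.95955753326416, 107.65894317626953), 76.56416320800781) 0.08707028991610777
rest ((528.1729125976562, -205.33139038085938), (169.04202270507812, 88.8769760131836), 80.2410888671875)
```

View pics/w3.png

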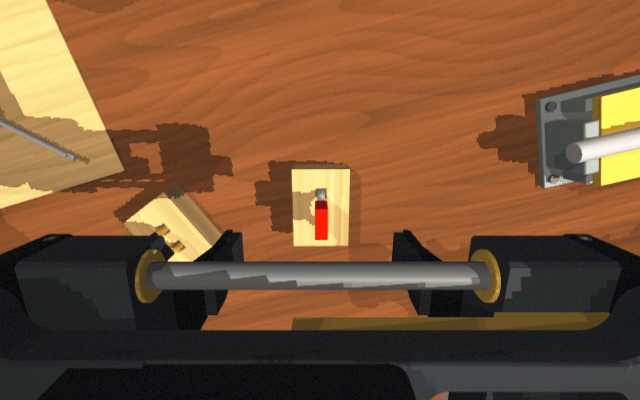

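The wrist view shows the red grip near (321,220), upright in the rest and square to the jaws. The spare stands apart at (170,235). I'll refine the grip's centre without the pixels that have no depth reading.

Run:
```python
from h import *
f=np.load("wrist3.npz"); c=dict(frame=f["frame"],range_z=f["r"],K=f["K"],M=f["M"],e=f["e"])
s=robot.state();p=s["tool_pos"];Rm=R.from_quat(s["tcp_rot"]).as_matrix()
h=cv2.cvtColor(c["frame"],cv2.COLOR_RGB2HSV).astype(int); P=cloud(c)
b=np.zeros((400,640),bool); b[160:255,285:360]=1
red=b&((h[...,0]<6)|(h[...,0]>174))&(h[...,1]>180)&(h[...,2]>90)&(c["range_z"]>0)
def rep(m,z,n):
    v,u=np.nonzero(m); Q=np.array([onplane(c,a,d,z) for a,d in zip(u,v)])
    q=cv2.minAreaRect((Q[:,:2]*1000).astype(np.float32)); w=np.r_[np.array(q[0])/1000,z]
    print(n,len(Q),np.round(q[0],1),np.round(q[1],1),round(q[2],1),"tool mm",(Rm.T@(w-p)*1000).round(1),"zmed",np.median(P[m][:,2]))
rep(red&(abs(P[...,2]-.087)<.003),.087,"grip top")
rep(b&(abs(P[...,2]-.036)<.004),.036,"rest top")
print(Rm.round(3).tolist())
```

```text
grip top 404 [ 536.3 -153.7] [10.9 29.7] 76.5 tool mm [  2.5  20.6 103.3] zmed 0.08705728079280126
rest top 3742 [ 536.6 -153.8] [60.1 85.7] 76.7 tool mm [  2.4  21.1 154.3] zmed 0.03626838804804536
[[0.23, 0.973, -0.001], [0.973, -0.23, 0.002], [0.001, -0.002, -1.0]]
```

Call:
carry_out(deltas=[[[2.5,15,15,0,0,0,-1],[2.5,20.6,50,0,0,0,-1],[2.5,20.6,85,0,0,0,-1],[2.5,20.6,112,0,0,0,-1],[2.5,20.6,124,0,0,0,-1]]])

```text
time_s: 3.15
tool_pos: [0.5354, -0.1525, 0.0643]
tcp_rot: [0.784, 0.621, -0.001, -0.003]
ft_force: [0.2, 0.4, -0.4]
grip_width: 0.999
```

Call:
carry_out(deltas=[[[0,0,0,0,0,0,-1],[0,0,0,0,0,0,1],[0,0,0,0,0,0,1],[0,0,0,0,0,0,1],[0,0,0,0,0,0,1]]], newtons=40)

```text
time_s: 3.65
tool_pos: [0.5377, -0.156, 0.0676]
tcp_rot: [0.784, 0.62, 0.0, 0.001]
ft_force: [0.2, -0.4, -0.3]
grip_width: 0.724
```

Call:
carry_out(deltas=[[[0,0,0,0,0,0,1],[0,0,0,0,0,0,1],[0,0,0,0,0,0,1],[0,0,0,0,0,0,1],[0,0,0,0,0,0,1]]])

```text
time_s: 4.15
tool_pos: [0.5371, -0.1556, 0.0665]
tcp_rot: [0.784, 0.62, -0.0, -0.0]
ft_force: [0.3, -0.4, 0.4]
grip_width: 0.263
```

Call:
carry_out(deltas=[[[0,0,0,0,0,0,1],[0,0,0,0,0,0,1],[0,0,0,0,0,0,1],[0,0,0,0,0,0,1],[0,0,0,0,0,0,1]]])

```text
time_s: 4.65
tool_pos: [0.5371, -0.1554, 0.0665]
tcp_rot: [0.784, 0.62, 0.0, -0.0]
ft_force: [0.8, 1.8, -1.2]
grip_width: 0.137
```

Call:
carry_out(deltas=[[[0,0,0,0,0,0,1],[0,0,0,0,0,0,1]]])

```text
time_s: 4.85
tool_pos: [0.5371, -0.1555, 0.0665]
tcp_rot: [0.784, 0.62, 0.0, -0.0]
ft_force: [-0.3, 2.1, -1.8]
grip_width: 0.137
```

Call:
carry_out(deltas=[[[0,0,-8,0,0,0,1],[0,0,-25,0,0,0,1],[0,0,-50,0,0,0,1],[0,0,-80,0,0,0,1],[0,0,-110,0,0,0,1]]])

```text
time_s: 5.35
tool_pos: [0.5366, -0.1558, 0.1778]
tcp_rot: [0.784, 0.62, -0.001, -0.0]
ft_force: [0.3, -0.6, -2.2]
grip_width: 0.133
```

Call:
carry_out(deltas=[[[0,0,-10,0,0,0,1],[0,0,-10,0,0,0,1],[0,0,-10,0,0,0,1],[0,0,-10,0,0,0,1]]])

```text
time_s: 5.75
tool_pos: [0.536, -0.1552, 0.1849]
tcp_rot: [0.784, 0.62, -0.001, -0.002]
ft_force: [0.3, 0.1, -1.1]
grip_width: 0.136
```

Run:
```python
from h import *
s=robot.state();p=s["tool_pos"];Rm=R.from_quat(s["tcp_rot"]).as_matrix();print(p,Rm.round(4).tolist(),s["ft_force"],s["ft_torque"],s["grip_width"])
c=cam("scene"); P=cloud(c); h=cv2.cvtColor(c["frame"],cv2.COLOR_RGB2HSV).astype(int)
c2=cam("wrist"); a=cv2.resize(c2["frame"],(480,300)); 
u,v=proj(c,p).astype(int); k=c["frame"][v-40:v+60,u-50:u+50]; k=cv2.resize(k,(300,300),interpolation=cv2.INTER_NEAREST)
cv2.imwrite("pics/g4.png",np.hstack([a,k])[:,:,::-1])
for w in [np.array([0.530,0.1698,p[2]]),np.array([0.530,0.1698,.170])]: print((Rm.T@(w-p)*1000).round(1))
print("world yaw of tool x",np.degrees(np.arctan2(Rm[1,0],Rm[0,0])))
```

```text
[ 0.53597078 -0.15515229  0.18486468] [[0.2308, 0.973, -0.0033], [0.973, -0.2308, 0.0016], [0.0008, -0.0036, -1.0]] [ 0.30890213  0.13439357 -1.09795227] [ 0.06134702 -0.01787125 -0.02342027] 0.1360525637208486
[314.8 -80.8   0.5]
[314.8 -80.7  15.4]
world yaw of tool x 76.65792404024579
```

View pics/g4.png

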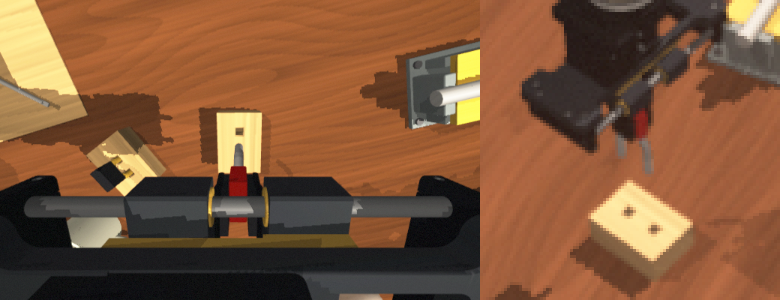

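The bolt is held upright and clear: the grip shows between the fingers at (237,185), and in the scene crop both legs hang free above the empty rest. Next I'll carry it over the bracket.

Call:
carry_out(deltas=[[[25,-6,0,0,0,0,1],[67,-17,0,0,0,0,1],[110,-28,0,0,0,0,1],[152,-39,0,0,0,0,1],[195,-50,0,0,0,0,1]]])

```text
time_s: 6.35
tool_pos: [0.5329, 0.0471, 0.1856]
tcp_rot: [0.785, 0.62, -0.001, -0.001]
ft_force: [0.9, 0.5, -1.5]
grip_width: 0.132
```

Call:
carry_out(deltas=[[[40,-10,0,0,0,0,1],[75,-19,0,0,0,-0.05,1],[105,-27,0,0,0,-0.12,1],[119,-31,0,0,0,-0.19,1],[120,-31,0,0,0,-0.235,1]]])

```text
time_s: 6.85
tool_pos: [0.5301, 0.1719, 0.1855]
tcp_rot: [0.704, 0.71, -0.001, -0.001]
ft_force: [-0.5, -0.5, -0.9]
grip_width: 0.137
```

Call:
carry_out(deltas=[[[0,0,10,0,0,0,1],[0,0,20,0,0,0,1],[0,0,25,0,0,0,1],[0,0,25,0,0,0,1],[0,0,25,0,0,0,1]]])

```text
time_s: 7.35
tool_pos: [0.531, 0.1691, 0.1611]
tcp_rot: [0.707, 0.707, -0.0, -0.0]
ft_force: [0.4, -0.2, -0.9]
grip_width: 0.131
```

Run:
```python
from h import *
s=robot.state();p=s["tool_pos"];Rm=R.from_quat(s["tcp_rot"]).as_matrix();print(p,Rm.round(4).tolist(),s["ft_force"],s["ft_torque"],s["grip_width"])
c=cam("wrist"); np.savez("wrist5.npz",frame=c["frame"],r=c["range_z"],K=c["K"],M=c["M"],e=c["e"])
h=cv2.cvtColor(c["frame"],cv2.COLOR_RGB2HSV).astype(int); P=cloud(c)
print("yaw",np.degrees(np.arctan2(Rm[1,0],Rm[0,0])))
m=(h[...,0]>20)&(h[...,0]<35)&(h[...,1]>120)&(abs(P[...,2]-.05)<.006)
v,u=np.nonzero(m); print(u.min(),u.max(),v.min(),v.max())
k=cv2.resize(c["frame"][130:290,220:420],(800,600)[:2],interpolation=cv2.INTER_NEAREST) if 0 else cv2.resize(c["frame"][140:280,220:420],None,fx=4,fy=4,interpolation=cv2.INTER_NEAREST)
cv2.imwrite("pics/w5.png",k[:,:,::-1])
```

```text
[0.53099974 0.16905021 0.16112061] [[-0.0011, 1.0, -0.0008], [1.0, 0.0011, -0.0001], [-0.0001, -0.0008, -1.0]] [ 0.40420652 -0.22541116 -0.89009762] [0.01177354 0.02299158 0.00534462] 0.13137646013747306
yaw 90.06336514451567
267 368 152 243
```

View pics/w5.png

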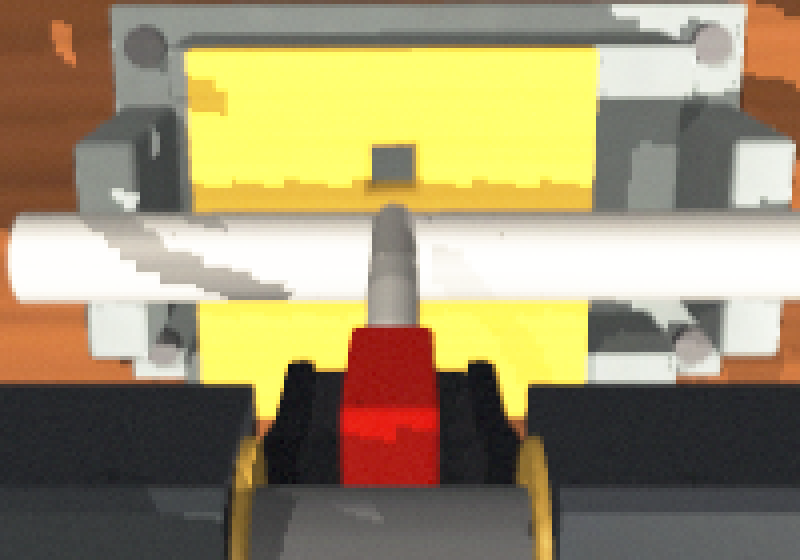

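The wrist crop shows the near leg's end at crop (393,205), pointing at the near hole at crop (394,166), the far edge of which is at y=145. I'll turn these pixels into metric offsets.

Run:
```python
from h import *
f=np.load("wrist5.npz"); c=dict(frame=f["frame"],range_z=f["r"],K=f["K"],M=f["M"],e=f["e"])
g=lambda x,y:(220+x/4-.5,140+y/4-.5)
print(c["K"],c["e"])
P=cloud(c)
for n,x,y,z in [("hole L",372,166,.05),("hole R",416,166,.05),("hole near edge",394,145,.05),("hole far edge",394,189,.05),("leg end",393,204,.101),("leg L",371,250,.115),("leg R",416,250,.115),("grip top L",341,406,.182),("grip top R",439,406,.182),("plate L",186,90,.05),("plate R",598,90,.05),("plate near edge",394,47,.05),("tube near",150,213,.062),("tube far",600,300,.062)]:
    a=g(x,y); print(n,np.round(a,1),onplane(c,*a,z).round(4)*1000)
for x,y in [(393,210),(393,220),(393,250),(393,300)]:
    a=g(x,y); print(P[int(round(a[1])),int(round(a[0]))].round(4))
```

```text
[[302.09946999   0.         317.36857962]
 [  0.         302.09946999 200.88851881]
 [  0.           0.           1.        ]] [0.45856394 0.1686199  0.31573287]
hole L [312.5 181. ] [513.5 164.4  50. ]
hole R [323.5 181. ] [513.5 174.2  50. ]
hole near edge [318.  175.8] [508.7 169.3  50. ]
hole far edge [318.  186.8] [518.8 169.3  50. ]
leg end [317.8 190.5] [510. 169. 101.]
leg L [312.2 202. ] [514.8 165.2 115. ]
leg R [323.5 202. ] [514.8 173.  115. ]
grip top L [304.8 241. ] [515.4 162.7 182. ]
grip top R [329.2 241. ] [515.3 174.4 182. ]
plate L [266. 162.] [496.5 123.5  50. ]
plate R [369. 162.] [496.3 214.2  50. ]
plate near edge [318.  151.2] [487.  169.3  50. ]
tube near [257.  192.8] [521.5 116.6  62. ]
tube far [369.5 214.5] [541.  214.8  62. ]
[0.5096 0.1692 0.1073]
[0.5098 0.1692 0.1124]
[0.5097 0.1691 0.1332]
[0.5135 0.1691 0.1458]
```

Hole centre is (513.7, 169.3) and leg centre is about (513.8, 169.1), so they line up within 0.3 mm. I'll lower it and watch the force.

Call:
carry_out(deltas=[[[0.2,0,8,0,0,0,1],[0.2,0,18,0,0,0,1],[0.2,0,28,0,0,0,1],[0.2,0,36,0,0,0,1],[0.2,0,40,0,0,0,1]]])

```text
time_s: 7.9
tool_pos: [0.5303, 0.1697, 0.1202]
tcp_rot: [0.706, 0.708, -0.001, -0.001]
ft_force: [-0.3, -0.4, -2.0]
grip_width: 0.138
```

Call:
carry_out(deltas=[[[0,0,1,0,0,0,1],[0,0,3,0,0,0,1],[0,0,5,0,0,0,1],[0,0,6,0,0,0,1],[0,0,7,0,0,0,1]]])

```text
time_s: 8.4
tool_pos: [0.5311, 0.1698, 0.1147]
tcp_rot: [0.706, 0.708, 0.0, 0.0]
ft_force: [-0.2, -0.1, -1.2]
grip_width: 0.131
```

Call:
carry_out(deltas=[[[0,0,1,0,0,0,1],[0,0,2,0,0,0,1],[0,0,2.5,0,0,0,1],[0,0,3,0,0,0,1]]])

```text
time_s: 8.8
tool_pos: [0.531, 0.1697, 0.1115]
tcp_rot: [0.706, 0.708, 0.0, 0.0]
ft_force: [0.7, 1.0, -1.4]
grip_width: 0.137
```

Call:
carry_out(deltas=[[[0,0,0.5,0,0,0,1],[0,0,1,0,0,0,1],[0,0,1.5,0,0,0,1],[0,0,2,0,0,0,1]]])

```text
time_s: 9.2
tool_pos: [0.531, 0.1697, 0.1095]
tcp_rot: [0.706, 0.708, -0.0, -0.0]
ft_force: [-0.3, -0.5, -2.4]
grip_width: 0.131
```

Call:
carry_out(deltas=[[[0,0,0.5,0,0,0,1],[0,0,1,0,0,0,1],[0,0,1.5,0,0,0,1],[0,0,2,0,0,0,1]]])

```text
time_s: 9.6
tool_pos: [0.531, 0.1697, 0.1075]
tcp_rot: [0.706, 0.708, -0.0, -0.0]
ft_force: [-0.2, -0.4, -2.3]
grip_width: 0.133
```

Call:
carry_out(deltas=[[[0,0,0.5,0,0,0,1],[0,0,1,0,0,0,1],[0,0,1.5,0,0,0,1],[0,0,2,0,0,0,1]]])

```text
time_s: 10.0
tool_pos: [0.531, 0.1697, 0.1055]
tcp_rot: [0.706, 0.708, 0.0, -0.0]
ft_force: [0.1, 0.4, -2.1]
grip_width: 0.137
```

The ends are 4 mm below the plate's top with no contact force, so the legs are in the holes. I'll keep going down through the jaws.

Call:
carry_out(deltas=[[[0,0,1,0,0,0,1],[0,0,2,0,0,0,1],[0,0,3,0,0,0,1],[0,0,4,0,0,0,1]]])

```text
time_s: 10.4
tool_pos: [0.531, 0.1697, 0.1014]
tcp_rot: [0.706, 0.708, -0.0, -0.0]
ft_force: [-0.2, -0.4, -1.6]
grip_width: 0.133
```

Call:
carry_out(deltas=[[[0,0,1,0,0,0,1],[0,0,2,0,0,0,1],[0,0,3,0,0,0,1],[0,0,4,0,0,0,1]]])

```text
time_s: 10.8
tool_pos: [0.5312, 0.1698, 0.0977]
tcp_rot: [0.706, 0.708, 0.0, 0.0]
ft_force: [-0.5, -0.2, 3.0]
grip_width: 0.134
```

Call:
carry_out(deltas=[[[0,0,1,0,0,0,1],[0,0,2,0,0,0,1],[0,0,3,0,0,0,1],[0,0,4,0,0,0,1]]])

```text
time_s: 11.2
tool_pos: [0.5316, 0.1699, 0.0947]
tcp_rot: [0.706, 0.708, 0.001, 0.0]
ft_force: [-1.1, -0.6, 4.9]
grip_width: 0.136
```

Call:
carry_out(deltas=[[[0,0,1,0,0,0,1],[0,0,2,0,0,0,1],[0,0,3,0,0,0,1],[0,0,4,0,0,0,1]]])

```text
time_s: 11.6
tool_pos: [0.5313, 0.1698, 0.0896]
tcp_rot: [0.706, 0.708, 0.0, 0.0]
ft_force: [0.1, 0.9, 4.6]
grip_width: 0.133
```

Call:
carry_out(deltas=[[[0,0,1,0,0,0,1],[0,0,2,0,0,0,1],[0,0,3,0,0,0,1]]])

```text
time_s: 11.9
tool_pos: [0.5312, 0.1697, 0.0866]
tcp_rot: [0.706, 0.708, 0.0, 0.0]
ft_force: [-1.4, -0.4, 10.9]
grip_width: 0.139
```

Call:
carry_out(deltas=[[[0,0,0.5,0,0,0,1],[0,0,1,0,0,0,1],[0,0,1,0,0,0,1]]])

```text
time_s: 12.2
tool_pos: [0.5312, 0.1697, 0.0865]
tcp_rot: [0.706, 0.708, 0.0, 0.0]
ft_force: [-0.2, -0.8, 10.9]
grip_width: 0.135
```

Call:
carry_out(deltas=[[[0,0,1,0,0,0,1],[0,0,2,0,0,0,1],[0,0,2,0,0,0,1],[0,0,2,0,0,0,1]]])

```text
time_s: 12.6
tool_pos: [0.5313, 0.1698, 0.0863]
tcp_rot: [0.706, 0.708, 0.001, 0.001]
ft_force: [-4.3, -0.6, 23.0]
grip_width: 0.134
```

Run:
```python
from h import *
c=cam("wrist"); s=robot.state(); print(s["tool_pos"],s["ft_force"],s["time_s"])
k=cv2.resize(c["frame"][120:280,220:420],None,fx=3.5,fy=3.5,interpolation=cv2.INTER_NEAREST)
cv2.imwrite("pics/w6.png",k[:,:,::-1])
P=cloud(c);h=cv2.cvtColor(c["frame"],cv2.COLOR_RGB2HSV).astype(int)
red=((h[...,0]<6)|(h[...,0]>174))&(h[...,1]>180)&(h[...,2]>90)&(P[...,2]<.13)&(c["range_z"]>0);red[:120]=0
print(red.sum(),np.percentile(P[red],[2,50,98],axis=0).round(4))
```

```text
[0.5313295  0.16979055 0.08627844] [-3.4580912  -0.49853658 22.97492293] 12.65
1049 [[0.5155 0.1637 0.0804]
 [0.5177 0.1693 0.1064]
 [0.5449 0.175  0.1081]]
```

View pics/w6.png

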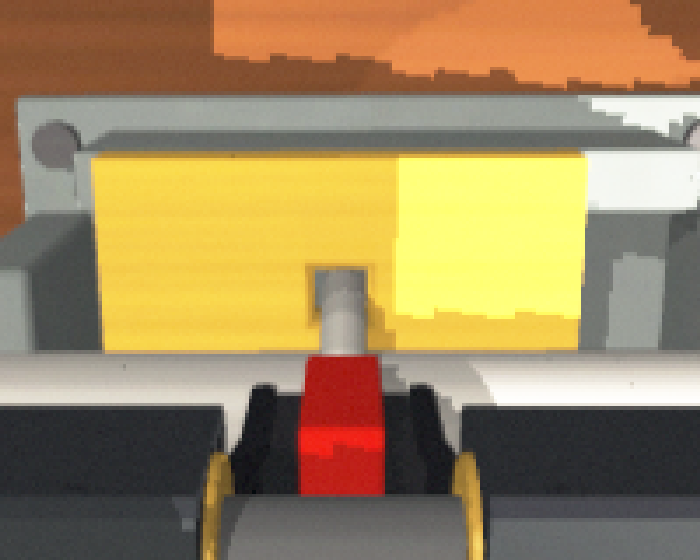

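The leg is in its hole (crop (340,295)), the grip's top is at about 107 mm (72 + 35), and the force rose to 23 N with no further travel. That is the hard stop. I'll relax the push and let go.

Call:
carry_out(deltas=[[[0,0,-1,0,0,0,1],[0,0,-2,0,0,0,1],[0,0,-2,0,0,0,1],[0,0,-2,0,0,0,-1],[0,0,-2,0,0,0,-1]]])

```text
time_s: 13.15
tool_pos: [0.5306, 0.1696, 0.085]
tcp_rot: [0.706, 0.708, -0.0, -0.0]
ft_force: [-0.3, -0.2, -0.1]
grip_width: 0.24
```

Call:
carry_out(deltas=[[[0,0,0,0,0,0,-1],[0,0,0,0,0,0,-1],[0,0,0,0,0,0,-1],[0,0,0,0,0,0,-1],[0,0,0,0,0,0,-1]]])

```text
time_s: 13.65
tool_pos: [0.531, 0.1697, 0.0854]
tcp_rot: [0.706, 0.708, -0.0, -0.0]
ft_force: [-0.2, 0.2, 0.1]
grip_width: 0.69
```

Call:
carry_out(deltas=[[[0,0,0,0,0,0,-1],[0,0,0,0,0,0,-1],[0,0,-5,0,0,0,-1],[0,0,-15,0,0,0,-1],[0,0,-30,0,0,0,-1]]])

```text
time_s: 14.15
tool_pos: [0.5306, 0.1697, 0.116]
tcp_rot: [0.706, 0.708, -0.0, -0.0]
ft_force: [-0.1, 0.3, 0.6]
grip_width: 0.992
```

Call:
carry_out(deltas=[[[0,0,-30,0,0,0,-1],[0,0,-60,0,0,0,-1],[0,-20,-90,0,0,0,-1],[0,-20,-90,0,0,0,-1],[0,-20,-90,0,0,0,-1]]])

```text
time_s: 14.65
tool_pos: [0.5113, 0.1698, 0.2069]
tcp_rot: [0.706, 0.708, 0.001, 0.001]
ft_force: [0.1, -0.0, -0.5]
grip_width: 0.999
```

Run:
```python
from h import *
c=cam("wrist"); s=robot.state(); print(s["tool_pos"],s["ft_force"],s["time_s"],s["grip_width"])
P=cloud(c);h=cv2.cvtColor(c["frame"],cv2.COLOR_RGB2HSV).astype(int)
red=((h[...,0]<6)|(h[...,0]>174))&(h[...,1]>180)&(h[...,2]>90)&(c["range_z"]>0)&(abs(P[...,0]-.53)<.04)&(abs(P[...,1]-.17)<.03)
Q=P[red]; print(red.sum(),np.percentile(Q,[2,50,98],axis=0).round(4))
T=Q[Q[:,2]>.104]; print(cv2.minAreaRect((T[:,:2]*1000).astype(np.float32)),np.median(T[:,2]))
a=cv2.resize(c["frame"],(480,300)); d=cam("scene"); k=cv2.resize(d["frame"][130:190,310:370],(300,300),interpolation=cv2.INTER_NEAREST)
cv2.imwrite("pics/w7.png",np.hstack([a,k])[:,:,::-1])
```

```text
[0.51105082 0.16969748 0.20589534] [0.50696108 0.37461899 0.60548016] 14.7 1.0007387060747597
469 [[0.5154 0.1639 0.0826]
 [0.5261 0.1693 0.1071]
 [0.544  0.1745 0.1085]]
((530.1094970703125, 169.26702880859375), (10.706905364990234, 29.423709869384766), 89.93213653564453) 0.10724852252301426
```

View pics/w7.png

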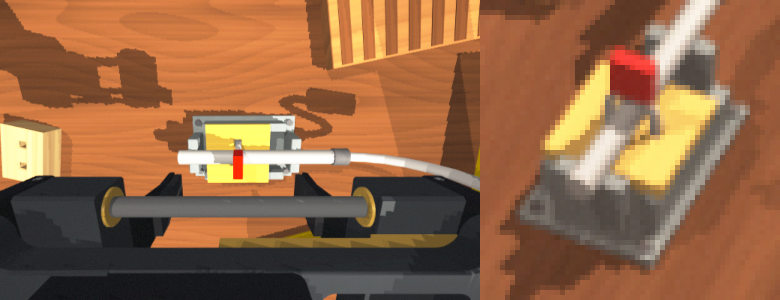

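The bolt stands alone astride the tube, with the red grip at (238,163). Its top is at 107.2 mm against 107 expected, and the open gripper is clear above it. Handing in.

```bash
python3 -c "
from workcell import robot
print(robot.close_job())"
```

```text
the job is handed in; nothing more can be done
None
```

The steel U-bolt is fastened over the lamp's tube, pressed home and let go. I handed the job in at about 14.7 s of the 72 s allowed.

- **Fitting:** I took the bolt from its rest and lined its legs up with the holes to within about 0.3 mm using the wrist camera. It went in with no contact force at the plate and about 5–7 N through the jaws. It then came to a hard stop; the highest push I saw was 23 N there. I relaxed the push before opening the fingers.
- **Last checks:** After letting go, the grip's top is at 107.2 mm (107 mm expected when home), centred at (530.1, 169.3) mm and square to the tube. The fingers are open and clear of the bolt, and the force reads near zero. The near leg was seen in its hole; the far leg's hole was not seen directly, but the depth and upright stance agree.
- **Disagreement:** The camera and the jaws differed by about 1.5 mm on the grip's position at pickup. I removed this by measuring the leg against the hole in one picture.
- **Not checked:** I did not measure the spare or the other loose things again at the end. The robot stayed clear of them throughout.

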